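# Set the swinging arm square with an engineer's square

## Robot

A 6-joint arm with a two-finger parallel gripper is mounted at the origin on a cart in front of the work surface, level with it; the furniture and walls round the work are solid. World frame = base frame: x ahead of the robot, y to its left, z up, the work surface at z = 0. Lengths are in m, angles in rad, forces in N, time in s.
With the tool pointing down it reaches from about 0.275 to 0.825 m from the base axis. Payload 4.9 kg.
Tool frame: the origin (TCP) lies at the very end of the fingers, on their centre line; the grasp point (between the pads) lies 19 mm behind it; y points along the fingers, z is the direction in which the jaws open and shut, and the axes are right-handed (so a half turn about y gives the same grasp; the last joint's range is limited). The gripper opens to 85 mm and grips with 20 to 120 N. Pads are 22 mm wide; open, the fingers measure 114 mm over their backs; the gripper's body (76 mm by 85 mm) begins 54 mm behind the grasp point. The pads swing forward as they close: fully open they stand 13 mm farther back than shut.
Start: joints at [-1.236, 0.326, -0.193, 1.052, 0, 1.437], TCP at [0.249, -0.491, 0.231] pointing down, gripper open.
Joint ranges: [-2.65, 2.65], [-0.97, 1.79], [-1.3, 1.35], [-1.93, 2.1], [-1.47, 1.37], [-3.14, 3.14]. Speed limits (rad/s): [2.57, 2.57, 3.14, 3.14, 3.14, 3.14].

## Interface

Orientations are given as a unit quaternion [w, x, y, z].
In Python, from station import r gives the robot as it stands.
- The arm moves only by the tool drive_tool, never from a script. Its argument "motion" is text: rows parted by semicolons, each of 7 numbers parted by spaces: the turn, a rotation vector about the tool's x, y, z in rad, then the shift along the tool's x, y, z in cm, then the closure, from 0 (fully open) to 1 (shut). A call has 1 to 12 rows; each row shifts and turns the commanded pose from where the row before left it, along the tool's axes as they then stand; what a row does not reach is not made up. A row lasts 1/8 s, in which the tool goes at most 62.5 mm and 10.7 degrees, less where a joint would pass 70% of its speed; a pose out of reach is approached as far as the arm can. A call with a gripper value outside its range is refused whole. The fingers move at their own pace and stop on an object; "force" is the grip in N (left out, the last holds). Time passes only in rows, so rows that do not move let the fingers close. It gives the time, the measured TCP pose, the force and the opening at its end, in the units of the state.
- r.state(): the state, without advancing time (a new reading comes with each control period).
- r.snapshot(name): name is "scene" or "side" or "wrist"; returns the picture (420x560x3 uint8, red, green, blue); there is no depth.
- r.camera_info(name): a dict with "fovy" (degrees; the focal length in pixels is half the picture's height over the tangent of half this angle, whatever the lens; pixels are square), "cx", "cy" (the principal point, pixels), "k1" (the pictures are not rectified: a ray, as slopes to the right and down, at radius r is drawn at 1 + k1 r^2 times it, then the intrinsics apply), "R" (3x3) and "t" (3): a world point X has camera coordinates R X + t. Camera axes: x right, y down, z forward; pixel columns grow to the right and rows downward; lengths in m; the calibration is good to about 2 mm. A picture is of the moment at which its call begins: read the wrist's pose just before it. camera_info takes no time and is no camera call; for the wrist camera it gives the pose at the moment of the call.
- r.sign_off(): hands the job in, once; it reports no verdict.
The state is a dict: "clock": time; "joint_pos": joint angles; "qd": joint speeds; "effort": joint torques, N m; "tool_pos": TCP position; "ee_rot": TCP orientation; "wrist_force": force on the tool from outside, world axes, zero at the start; "ft_torque": the same for the moment, N m; "opening": finger opening in m.
Only numpy, scipy, OpenCV 4.12 (cv2) and the standard library are available. Lean on these libraries where they do the work, as an engineer would, in place of code of your own. Each camera call takes 0.05 s, during which the arm holds its last target. There are 200 camera calls.

## Task

Take the engineer's square off its rubber mat by its black grip, and with it flat on the set-up plate press it into the corner, seated flush without gaps against the fixed fence and the swinging arm at once, so that the square pushes the arm out to a true right angle. Keep it pressed firmly but gently on both faces (about 10 N on each, never over 20 N) for a second or so, then lay it flat back on the middle of the mat and let go, leaving the arm square; move the arm only with the square and leave the other things alone.

Things in the scene. Friction and masses are not known exactly. Their poses are not given: they have to be found in the camera images.
- setup_plate: Fixed bright steel plate, 180 x 180 x 10 mm, lying on the worktop; origin at the centre of its underside, x and y along its sides, z up, top 10 mm above it. Ground steel, lightly oiled (so are fence, arm and square: friction about 0.2). On its top stand the fixed fence, along plate y near the +x edge, and the swinging arm, along plate x near the +y edge.
- plate_corner (a point): Nominal inner corner of fence and arm, on the plate's top: plate (50, 50, 10) mm. A seated square has its heel here, give or take 8 mm in x and in y, since fence and arm are re-clamped for every job: find both faces by touch. The corner itself is open, so that a heel fits.
- fence_nominal (a point): Nominal middle of the foot of the fixed fence's working face, plate (50, -17, 10) mm. The fence (fixed_fence), a fixed dark steel bar 106 mm long in y, 18 mm thick, 14 mm tall, has its working face to plate -x, exactly parallel to plate y. The real face stands up to 8 mm to either side of this point along plate x, unmeasured.
- swing_nominal (a point): Nominal middle of the foot of the arm's working face when square, plate (-15, 50, 10) mm. The arm is an aluminium bar 110 mm long, 16 mm thick, 14 mm tall, working face to plate -y and parallel to plate x at joint 0. The real face stands up to 8 mm to either side of this along plate y, unmeasured.
- pivot_nominal (a point): Nominal axis of the arm's pivot (arm and pivot: pivot_base), at plate top height, plate (10, 62, 10) mm (up to 8 mm off in plate y), 12 mm behind the arm face; a seated square reaches past it on both sides. A round black clamp knob on it, 22 mm wide, rises 28 mm above the plate.
- swing_arm (a joint): Arm angle (rad). 0: square to the fence. Positive: its free end (at plate -x) leans into the corner towards plate -y, the corner is narrower than a right angle. Negative: opened too far. Starts at 0.07 to 0.15. The pivot has friction of 0.12 N m: about 2 N at the free end turns it, and it stays where left.
- square: Loose engineer's square, 0.4 kg, a flat L with 100 mm outer edges. Origin on its underside, 40 mm in -x and -y from the heel (outer corner). Stock (34 wide, 12 thick) runs from the heel to -y, outer edge facing +x: goes on the fence. Blade (24 wide, 8 thick) runs from the heel to -x, outer edge facing +y: goes on the arm. Seated, its axes are parallel to the plate's.
- square_grip (a point): Centre of grasp on the square's black grip bar, which stands on the stock: 14 mm wide in the square's x, 50 mm long in its y, 12 to 54 mm above the underside. This point: 42 mm above the underside, 17 mm in -x and 50 mm in -y from the heel. Gripped across the 14 mm, fingertips up to 24 mm lower than this clear the fence and arm.
- square_heel (a point): The outer corner (heel) of the square, on its underside, at (40, 40, 0) mm in its frame.
- rest_mat: Fixed black rubber mat, 180 x 170 x 4 mm, on which the square lies at the start and at the end; origin at the centre of its underside, top 4 mm above it.
- gauge_block: Bystander: small upright steel block, 9 x 35 x 30 mm.
- collet: Bystander: steel collet, 28 mm wide, 36 mm tall.
- hex_key: Bystander: small black hex key lying flat, 27 x 65 mm.
- driver: Bystander: screwdriver with a yellow handle lying flat, 136 mm long.

How it is judged:
By the outcome, as a careful person would: the job done as asked, in the order asked, and still so for the second after the job is handed in, with the robot touching nothing.
It also fails if it takes over 72 s, if anything falls off the work surface, if the arm or the gripper's body presses on something with over 40 N, if the wrist force passes 120 N, or if a joint passes its speed limit or range.

## Working session

There is one attempt and no reset: what is moved stays moved. The work goes in short steps, Python scripts to look and compute and a tool call to move; the robot and the scene stay as the last step left them, time stands still between calls to the robot, and variables do not carry over. Pictures are saved under pics/ and viewed, about 8 in all and at most 12, crops included, and the job is handed in when it is done.

Besides the shell and the picture viewer there is one more tool, called after "Emit:" as name(argument=value, ...) on one line, values as JSON. drive_tool: Moves the arm, as the interface text tells. Its arguments: {"type":"object","properties":{"motion":{"type":"string"},"force":{"type":"number"}},"required":["motion"]}

```bash
mkdir -p pics; ls
python3 - <<'E'
from station import r
import cv2,numpy as np
s=r.state();print(s)
for n in("scene","side"):
    im=r.snapshot(n);cv2.imwrite(f"pics/{n}0.png",im[:,:,::-1])
    c=r.camera_info(n);print(n,c)
a=[cv2.imread(f"pics/{n}0.png") for n in("scene","side")]
E
```

```text
pics
{'clock': 0.0, 'joint_pos': array([-1.23622440e+00,  3.26991270e-01, -1.93570186e-01,  1.05199466e+00,
        2.58896744e-05,  1.43661937e+00]), 'qd': array([-0.00063879,  0.00063683,  0.00099338, -0.00035707,  0.00226149,
        0.00124955]), 'effort': array([-5.41097252e-04, -4.43399692e+01,  2.62441957e+01,  1.53836317e-02,
       -1.48022882e-04,  2.36714115e-06]), 'tool_pos': array([ 0.24831212, -0.49011209,  0.23048123]), 'ee_rot': array([ 0.16416144, -0.1642677 ,  0.68839406, -0.68715411]), 'wrist_force': array([ 0.78886509, -0.39408944, -0.62303185]), 'ft_torque': array([0.00244835, 0.02812804, 0.01744903]), 'opening': 0.08528773598822591}
scene {'fovy': 47.950514269560735, 'cx': 283.91633105615233, 'cy': 199.2449781796275, 'k1': 0.0188976875618932, 'R': array([[-0.4113951 , -0.91145457,  0.00215186],
       [-0.67703794,  0.30400623, -0.67022373],
       [ 0.61022431, -0.27718365, -0.74215599]]), 't': array([0.16819556, 0.45865021, 0.71008351])}
side {'fovy': 48.8019938045383, 'cx': 274.79807456235943, 'cy': 207.74397751990313, 'k1': 0.04621283742233435, 'R': array([[-0.98612033, -0.16579645, -0.00884467],
       [-0.08897244,  0.57266291, -0.81494852],
       [ 0.14018058, -0.80285038, -0.57946586]]), 't': array([0.53669199, 0.13255391, 0.88291354])}
```

View pics/scene0.png

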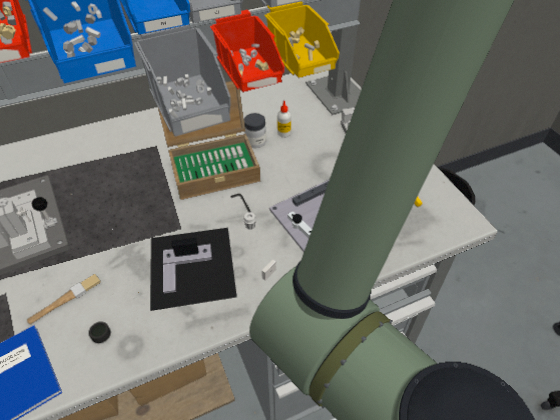

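View pics/side0.png

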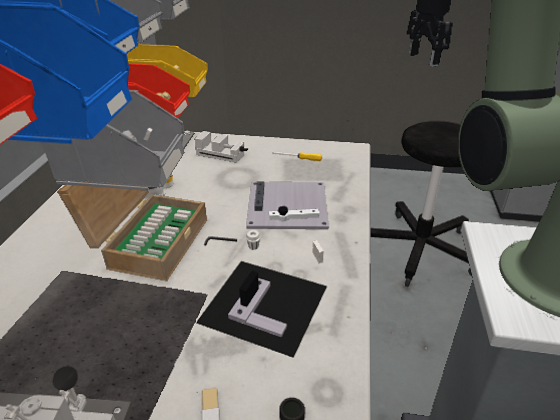

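The side view shows the mat (corners about (242,262), (327,290), (293,355), (197,322)), with the square's heel near (235,315) and its grip near (249,288). The plate has corners about (250,181), (323,182), (329,228) and (247,226), with the fence on the left and the arm on the near side. In the scene view the robot hides the plate.

```bash
cat > h.py <<'E'
import numpy as np,cv2
from scipy.spatial.transform import Rotation as Ro
def K(c):
    f=210/np.tan(np.radians(c["fovy"]/2)); return np.array([[f,0,c["cx"]],[0,f,c["cy"]],[0,0,1]])
def cast(c,px,z):
    px=np.array(px,float).reshape(-1,1,2)
    u=cv2.undistortPoints(px,K(c),np.array([c["k1"],0,0,0.])).reshape(-1,2)
    R=np.array(c["R"]);t=np.array(c["t"]);o=-R.T@t
    d=np.c_[u,np.ones(len(u))]@R
    return o+d*((z-o[2])/d[:,2])[:,None]
def proj(c,X):
    return cv2.projectPoints(np.array(X,float).reshape(-1,1,3),np.array(c["R"]),np.array(c["t"]),K(c),np.array([c["k1"],0,0,0.]))[0].reshape(-1,2)
def rot(s): q=np.array(s["ee_rot"]); return Ro.from_quat(q[[1,2,3,0]])
def st(r):
    s=r.state();print("t",round(s["clock"],2),"p",np.round(s["tool_pos"],4),"F",np.round(s["wrist_force"],1),"T",np.round(s["ft_torque"],2),"op",round(s["opening"],4));return s
E
python3 - <<'E'
from h import *
from station import r
np.set_printoptions(precision=4,suppress=True)
c=r.camera_info("side")
print("mat",cast(c,[(242,262),(327,290),(293,355),(197,322)],.004))
print("plate",cast(c,[(250,181),(323,182),(329,228),(247,226)],.01))
print("sq heel, stockend, bladeend",cast(c,[(232,317),(262,281),(287,327)],.012))
print("grip top", cast(c,[(249,275)],.058))
s=r.state();R=rot(s).as_matrix();print(R)
w=r.camera_info("wrist");print(w); print("cam in tool",R.T@(-w["R"].T@w["t"]-s["tool_pos"]), "camaxes in tool",R.T@w["R"].T)
E
```

```text
mat [[0.6009 0.0557 0.004 ]
 [0.4288 0.1058 0.004 ]
 [0.4716 0.2569 0.004 ]
 [0.6431 0.2163 0.004 ]]
plate [[ 0.6461 -0.2333  0.01  ]
 [ 0.4661 -0.2563  0.01  ]
 [ 0.4381 -0.073   0.01  ]
 [ 0.6142 -0.0526  0.01  ]]
sq heel, stockend, bladeend [[0.5843 0.203  0.012 ]
 [0.5499 0.1098 0.012 ]
 [0.4882 0.2096 0.012 ]]
grip top [[0.5652 0.1447 0.058 ]]
[[-0.8921 -0.0005  0.4518]
 [-0.4518  0.0015 -0.8921]
 [-0.0002 -1.     -0.0016]]
{'fovy': 66.89992928069289, 'cx': 280.07560642116084, 'cy': 205.96755103035326, 'k1': -0.07544615336688909, 'R': array([[ 0.4524, -0.8918, -0.0011],
       [-0.858 , -0.4356,  0.2721],
       [-0.2431, -0.1222, -0.9623]]), 't': array([-0.5493, -0.035 ,  0.3794])}
cam in tool [-0.0699 -0.1435 -0.    ] camaxes in tool [[-0.0007  0.9622  0.2722]
 [-0.0005 -0.2722  0.9622]
 [ 1.      0.0006  0.0007]]
```

```bash
cat >> h.py <<'E'
def plan(s,p,yaw,n,nr=None):
    "rows to TCP p, tool z at yaw (deg), tool y down; s: state (measured)"
    R0=rot(s).as_matrix(); a0=np.degrees(np.arctan2(R0[1,2],R0[0,2])); d=(yaw-a0+180)%360-180
    nr=nr or n; dp=(np.array(p)-s["tool_pos"])/n; out=[]
    for k in range(n):
        a=np.radians(a0+d*min(k,nr)/nr); X=np.array([np.sin(a),-np.cos(a),0]);Z=np.array([np.cos(a),np.sin(a),0])
        out.append("0 %.4f 0 %.2f %.2f %.2f"%(-np.radians(d)/nr if k<nr else 0,100*dp@X,-100*dp[2],100*dp@Z))
    print("; ".join(o+" C" for o in out))
E
python3 - <<'E'
from h import *
from station import r
plan(r.state(),[.55,-.22,.25],8,9)
E
```

```text
0 -0.1380 0 -4.35 -0.22 -1.16 C; 0 -0.1380 0 -4.47 -0.22 -0.55 C; 0 -0.1380 0 -4.50 -0.22 0.06 C; 0 -0.1380 0 -4.45 -0.22 0.68 C; 0 -0.1380 0 -4.31 -0.22 1.29 C; 0 -0.1380 0 -4.09 -0.22 1.87 C; 0 -0.1380 0 -3.80 -0.22 2.41 C; 0 -0.1380 0 -3.43 -0.22 2.91 C; 0 -0.1380 0 -3.00 -0.22 3.36 C
```

Emit:
drive_tool(motion="0 -0.138 0 -4.35 -0.2 -1.15 0; 0 -0.138 0 -4.45 -0.2 -0.55 0; 0 -0.138 0 -4.5 -0.2 0.05 0; 0 -0.138 0 -4.45 -0.2 0.7 0; 0 -0.138 0 -4.3 -0.2 1.3 0; 0 -0.138 0 -4.1 -0.2 1.85 0; 0 -0.138 0 -3.8 -0.2 2.4 0; 0 -0.138 0 -3.45 -0.2 2.9 0; 0 -0.138 0 -3 -0.2 3.35 0; 0 0 0 0 0 0 0")

```text
clock: 1.35
tool_pos: [0.5514, -0.2181, 0.2487]
ee_rot: [0.535, -0.535, 0.463, -0.462]
wrist_force: [-0.4, 0.2, -0.4]
opening: 0.0852
```

Run:
```python
from h import *
from station import r
import pickle
s=st(r);print(rot(s).as_matrix().round(3))
c=r.camera_info("wrist");im=r.snapshot("wrist");cv2.imwrite("pics/w1.png",im[:,:,::-1]);pickle.dump((c,s),open("pics/w1.pkl","wb"))
print(np.abs(s["qd"]).max())
```

```text
t 1.35 p [ 0.5514 -0.2181  0.2487] F [-0.4  0.2 -0.4] T [-0.03  0.05  0.01] op 0.0852
[[ 0.144 -0.     0.99 ]
 [-0.99   0.001  0.144]
 [-0.001 -1.    -0.   ]]
0.05105224880358683
```

View pics/w1.png

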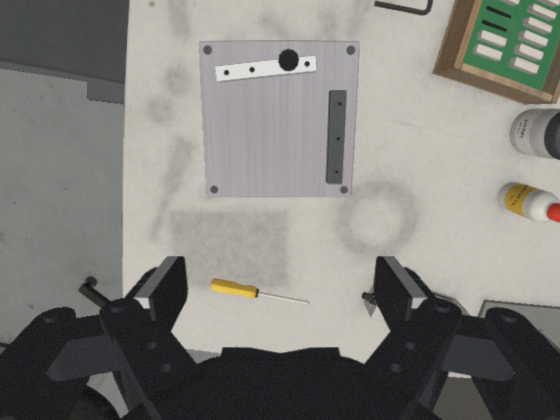

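The wrist view shows the plate with corners (199,41), (359,40), (353,196) and (208,198). The white arm runs from (217,75) to (316,64) with its knob at (288,60), and the dark fence runs x 327–346, y 90–184. Next I'll extract lines.

Run:
```python
from h import *
import pickle
np.set_printoptions(precision=4,suppress=True)
c,s=pickle.load(open("pics/w1.pkl","rb"));im=cv2.imread("pics/w1.png")
b,g,rr=[im[:,:,i].astype(int) for i in range(3)]
hsv=cv2.cvtColor(im,cv2.COLOR_BGR2HSV).astype(int)
for p in[(120,270),(74,250),(137,337),(220,300),(100,380),(20,250)]: print(p,im[p],hsv[p])
roi=np.zeros(im.shape[:2],bool);roi[25:210,190:370]=1
def big(m):
    cs,_=cv2.findContours(m.astype(np.uint8),cv2.RETR_EXTERNAL,cv2.CHAIN_APPROX_NONE);return max(cs,key=cv2.contourArea)
pm=(roi&((b-rr)>=4)) # plate is lilac
k=big(cv2.morphologyEx(pm.astype(np.uint8),cv2.MORPH_CLOSE,np.ones((5,5))));print("plate area",cv2.contourArea(k)); q=cv2.minAreaRect(k);print(q)
e=cv2.approxPolyDP(k,6,True).reshape(-1,2);print(e,"\n",cast(c,e,.01))
am=roi&(im.min(2)>205);am[100:]=0;k2=big(am);q=cv2.boxPoints(cv2.minAreaRect(k2));print("arm",q,"\n",cast(c,q,.024))
fm=roi&(im.max(2)<100);fm[:85]=0;k3=big(fm);q=cv2.boxPoints(cv2.minAreaRect(k3));print("fence",q,"\n",cast(c,q,.024))
```

```text
(120, 270) [163 162 165] [170   5 165]
(74, 250) [218 221 221] [ 30   3 221]
(137, 337) [54 53 55] [165   9  55]
(220, 300) [182 192 196] [ 21  18 196]
(100, 380) [181 190 194] [ 21  17 194]
(20, 250) [179 188 193] [ 19  18 193]
plate area 326.5
((336.2802734375, 122.65286254882812), (14.597835540771484, 65.10134887695312), 2.0454084873199463)
[[334  90]
 [329 138]
 [338 134]
 [330 155]
 [341 152]
 [335 143]
 [343 134]
 [344 111]
 [333 108]
 [342  99]] 
 [[ 0.5989 -0.1108  0.01  ]
 [ 0.6029 -0.1652  0.01  ]
 [ 0.6126 -0.1591  0.01  ]
 [ 0.6078 -0.1848  0.01  ]
 [ 0.6202 -0.1793  0.01  ]
 [ 0.6111 -0.1699  0.01  ]
 [ 0.6185 -0.1582  0.01  ]
 [ 0.6147 -0.1321  0.01  ]
 [ 0.6014 -0.1307  0.01  ]
 [ 0.6098 -0.1192  0.01  ]]
arm [[215.2578  66.1343]
 [285.5444  58.5357]
 [287.0636  72.5877]
 [216.7769  80.1863]] 
 [[ 0.4645 -0.1062  0.024 ]
 [ 0.5391 -0.0879  0.024 ]
 [ 0.5429 -0.102   0.024 ]
 [ 0.4676 -0.1205  0.024 ]]
fence [[325.4638 181.9409]
 [328.9853  90.384 ]
 [345.4225  91.0162]
 [341.901  182.5731]] 
 [[ 0.6059 -0.2155  0.024 ]
 [ 0.5914 -0.1135  0.024 ]
 [ 0.6095 -0.1114  0.024 ]
 [ 0.6253 -0.2134  0.024 ]]
```

Run:
```python
from h import *
import pickle
np.set_printoptions(precision=4,suppress=True)
c,s=pickle.load(open("pics/w1.pkl","rb"));im=cv2.imread("pics/w1.png")
f=cv2.GaussianBlur(im,(5,5),0).astype(int)
m=((f[:,:,1]-f[:,:,0])<5);o=np.zeros(m.shape,bool);o[25:210,185:372]=1;m=(m&o).astype(np.uint8)
cs,_=cv2.findContours(m,cv2.RETR_EXTERNAL,cv2.CHAIN_APPROX_NONE);k=max(cs,key=cv2.contourArea).reshape(-1,2).astype(float)
P=cast(c,k,.010)[:,:2];R=cv2.minAreaRect((P*1000).astype(np.float32));print("plate",R)
# side fits
cen=np.array(R[0])/1000
for nm,a0 in(("+x",8.4),("+y",98.4),("-x",188.4),("-y",278.4)):
    n=np.array([np.cos(np.radians(a0)),np.sin(np.radians(a0))]);t=np.array([-n[1],n[0]])
    q=(P-cen)@np.c_[n,t]; w=q[(q[:,0]>.08)&(abs(q[:,1])<.075)]
    if len(w)>5:
        pf=np.polyfit(w[:,1],w[:,0],1);rs=w[:,0]-np.polyval(pf,w[:,1]);ok=abs(rs)<.0015;pf=np.polyfit(w[ok,1],w[ok,0],1);print(nm,len(w),ok.sum(),"ang",a0-np.degrees(np.arctan(pf[0])),"off mm",pf[1]*1000)
```

```text
plate ((541.2911987304688, -155.98681640625), (180.54739379882812, 180.32608032226562), 8.30254077911377)
+x 131 131 ang 8.13150482289819 off mm 89.52369631764968
+y 134 134 ang 98.29073490886681 off mm 89.66647267594838
-x 131 131 ang 188.19869943731436 off mm 89.4572946592174
-y 121 121 ang 278.07136291665927 off mm 89.42598675960583
```

Run:
```python
from h import *
from station import r
plan(r.state(),[.545,.08,.25],-10,6)
```

```text
0 0.0527 0 -4.95 -0.02 0.62 C; 0 0.0527 0 -4.98 -0.02 0.36 C; 0 0.0527 0 -4.99 -0.02 0.10 C; 0 0.0527 0 -4.99 -0.02 -0.17 C; 0 0.0527 0 -4.97 -0.02 -0.43 C; 0 0.0527 0 -4.94 -0.02 -0.69 C
```

Emit:
drive_tool(motion="0 0.053 0 -4.95 0 0.6 0; 0 0.053 0 -4.95 0 0.35 0; 0 0.053 0 -5 0 0.1 0; 0 0.053 0 -5 0 -0.15 0; 0 0.053 0 -4.95 0 -0.45 0; 0 0.053 0 -4.95 0 -0.7 0; 0 0 0 0 0 0 0")

```text
clock: 2.28
tool_pos: [0.5441, 0.0805, 0.2491]
ee_rot: [0.454, -0.454, 0.542, -0.542]
wrist_force: [-0.5, -0.1, 0.7]
opening: 0.0853
```

Run:
```python
from h import *
from station import r
import pickle
s=st(r)
c=r.camera_info("wrist");im=r.snapshot("wrist");cv2.imwrite("pics/w2.png",im[:,:,::-1]);pickle.dump((c,s),open("pics/w2.pkl","wb"))
```

```text
t 2.27 p [0.5441 0.0805 0.2491] F [-0.5 -0.1  0.7] T [-0.03  0.02  0.03] op 0.0853
```

View pics/w2.png

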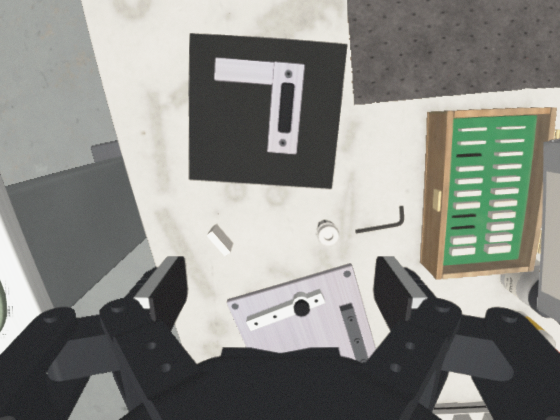

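The wrist view shows the square on the mat with its heel near (304,65), blade left to (215,69), stock down to (283,153), and the black grip centred near (287,107). The mat's corners are about (190,34), (347,44), (331,188) and (190,180).

Run:
```python
from h import *
import pickle
np.set_printoptions(precision=4,suppress=True)
c,s=pickle.load(open("pics/w2.pkl","rb"));im=cv2.imread("pics/w2.png");g=cv2.cvtColor(im,cv2.COLOR_BGR2GRAY)
roi=np.zeros(g.shape,np.uint8);roi[48:165,205:315]=1
m=((g>110)&(roi>0)).astype(np.uint8)
k=max(cv2.findContours(m,cv2.RETR_EXTERNAL,cv2.CHAIN_APPROX_NONE)[0],key=cv2.contourArea).reshape(-1,2).astype(float)
P=cast(c,k,.016)[:,:2]
# outer stock edge (+x) and blade outer edge (+y)
yaw=np.radians(-14)
for it in range(3):
    ex=np.array([np.cos(yaw),np.sin(yaw)]);ey=np.array([-ex[1],ex[0]])
    q=P@np.c_[ex,ey]
    ym=q[:,1].max();xm=q[:,0].max()
    a=q[(q[:,0]>xm-.008)&(q[:,1]<ym-.012)&(q[:,1]>ym-.09)];b=q[(q[:,1]>ym-.008)&(q[:,0]<xm-.012)&(q[:,0]>xm-.09)]
    pa=np.polyfit(a[:,1],a[:,0],1);pb=np.polyfit(b[:,0],b[:,1],1)
    ya=yaw-np.arctan(pa[0]);yb=yaw+np.arctan(pb[0]);print("yaw",np.degrees([ya,yb]),"ext",np.ptp(q,axis=0)); yaw=(ya+yb)/2
ex=np.array([np.cos(yaw),np.sin(yaw)]);ey=np.array([-ex[1],ex[0]]);q=P@np.c_[ex,ey]
# edges midpoints
hx=np.median(q[(q[:,0]>q[:,0].max()-.004)][:,0]);hy=np.median(q[(q[:,1]>q[:,1].max()-.004)][:,1])
print("heel@z16",hx*ex+hy*ey, "minx,miny",q.min(0)-[hx,hy]); grip=hx*ex+hy*ey-.017*ex-.05*ey;print("grip from outline",grip)
gm=((g<60)).astype(np.uint8);o=np.zeros_like(gm);o[76:140,272:302]=1;gm&=o
k2=max(cv2.findContours(gm,cv2.RETR_EXTERNAL,cv2.CHAIN_APPROX_NONE)[0],key=cv2.contourArea);q2=cv2.boxPoints(cv2.minAreaRect(k2));print(q2);G=cast(c,q2,.058);print("grip top",G,G.mean(0))
mm=((g<70)).astype(np.uint8);mm[200:]=0;mm[:,350:]=0;mm[:,:180]=0
k3=cv2.convexHull(max(cv2.findContours(mm,cv2.RETR_EXTERNAL,cv2.CHAIN_APPROX_NONE)[0],key=cv2.contourArea)).reshape(-1,2).astype(float)
M=cv2.minAreaRect((cast(c,k3,.004)[:,:2]*1000).astype(np.float32));print("mat",M)
```

```text
yaw [-14.6214 -14.0844] ext [0.1    0.1011]
yaw [-14.6214 -14.0845] ext [0.1    0.1008]
yaw [-14.6214 -14.0845] ext [0.1    0.1008]
heel@z16 [0.5923 0.2002] minx,miny [-0.0991 -0.0998]
grip from outline [0.5635 0.1559]
[[278.2242 130.6979]
 [282.0588  82.7647]
 [293.2671  83.6614]
 [289.4324 131.5946]]
grip top [[0.5524 0.1352 0.058 ]
 [0.5644 0.1808 0.058 ]
 [0.5753 0.178  0.058 ]
 [0.5636 0.1323 0.058 ]] [0.5639 0.1566 0.058 ]
mat ((538.358642578125, 155.37899780273438), (166.6932830810547, 176.76666259765625), 76.12673950195312)
```

Run:
```python
from h import *
from station import r
plan(r.state(),[.5637,.156,.1],-14.3,4)
```

```text
0 0.0182 0 -1.98 3.73 0.14 C; 0 0.0182 0 -1.98 3.73 0.10 C; 0 0.0182 0 -1.99 3.73 0.06 C; 0 0.0182 0 -1.99 3.73 0.03 C
```

Emit:
drive_tool(motion="0 0.0182 0 -1.98 3.73 0.14 0; 0 0.0182 0 -1.98 3.73 0.1 0.2; 0 0.0182 0 -1.99 3.73 0.06 0.2; 0 0.0182 0 -1.99 3.73 0.03 0.2; 0 0 0 0 3 0 0.2; 0 0 0 0 2 0 0.2; 0 0 0 0 1.4 0 0.2; 0 0 0 0 1 0 0.2; 0 0 0 0 0 0 0.2; 0 0 0 0 0 0 0.2", force=60)

```text
clock: 3.58
tool_pos: [0.5651, 0.1558, 0.0268]
ee_rot: [-0.434, 0.433, -0.558, 0.559]
wrist_force: [0.6, 0.2, 0.0]
opening: 0.0683
```

Run:
```python
from h import *
from station import r
s=st(r);R=rot(s).as_matrix();print(R.round(4),np.degrees(np.arctan2(R[1,2],R[0,2])))
d=R.T@(np.array([.5637,.156,.0255])-s["tool_pos"]);print("remaining tool cm",(d*100).round(2))
```

```text
t 3.58 p [0.5651 0.1558 0.0268] F [0.6 0.2 0. ] T [ 0.03 -0.01  0.02] op 0.0683
[[-2.484e-01  1.200e-03  9.686e-01]
 [-9.686e-01  1.000e-04 -2.484e-01]
 [-4.000e-04 -1.000e+00  1.200e-03]] -14.385299404521218
remaining tool cm [ 0.01  0.13 -0.14]
```

Emit:
drive_tool(motion="0 0 0 0 0 -0.14 0.5; 0 0 0 0 0 0 0.7; 0 0 0 0 0 0 0.9; 0 0 0 0 0 0 1; 0 0 0 0 0 0 1; 0 0 0 0 0 0 1; 0 0 0 0 0 0 1; 0 0 0 0 0 0 1", force=60)

```text
clock: 4.58
tool_pos: [0.5634, 0.1564, 0.0265]
ee_rot: [-0.434, 0.433, -0.559, 0.559]
wrist_force: [-1.0, 0.1, 6.3]
opening: 0.0132
```

Run:
```python
from h import *
from station import r
s=st(r);R=rot(s).as_matrix();print(np.degrees(np.arctan2(R[1,2],R[0,2])))
plan(s,[.5637,.156,.09],-14.3,3)
```

```text
t 4.58 p [0.5634 0.1564 0.0265] F [-1.   0.1  6.3] T [0.04 0.2  0.  ] op 0.0132
-14.36366744084232
0 -0.0004 0 0.01 -2.12 0.01 C; 0 -0.0004 0 0.01 -2.12 0.01 C; 0 -0.0004 0 0.01 -2.12 0.01 C
```

Emit:
drive_tool(motion="0 0 0 0 0 0 1; 0 0 0 0 -1 0 1; 0 0 0 0 -2 0 1; 0 0 0 0 -2.5 0 1; 0 0 0 0 -2 0 1; 0 0 0 0 0 0 1; 0 0 0 0 0 0 1; 0 0 0 0 0 0 1", force=100)

```text
clock: 5.58
tool_pos: [0.562, 0.156, 0.0997]
ee_rot: [0.433, -0.434, 0.559, -0.558]
wrist_force: [0.0, 1.1, -4.7]
opening: 0.0123
```

Run:
```python
from h import *
from station import r
s=st(r);R=rot(s).as_matrix();print(np.degrees(np.arctan2(R[1,2],R[0,2])))
plan(s,[.5680,-.1663,.1],8.2,9)
```

```text
t 5.58 p [0.562  0.156  0.0997] F [ 0.   1.1 -4.7] T [-0.07 -0.02  0.02] op 0.0123
-14.372090449600522
0 -0.0438 0 3.45 -0.00 0.95 C; 0 -0.0438 0 3.49 -0.00 0.80 C; 0 -0.0438 0 3.52 -0.00 0.65 C; 0 -0.0438 0 3.55 -0.00 0.49 C; 0 -0.0438 0 3.57 -0.00 0.34 C; 0 -0.0438 0 3.58 -0.00 0.18 C; 0 -0.0438 0 3.58 -0.00 0.02 C; 0 -0.0438 0 3.58 -0.00 -0.13 C; 0 -0.0438 0 3.57 -0.00 -0.29 C
```

Emit:
drive_tool(motion="0 -0.0438 0 2.45 0 0.95 1; 0 -0.0438 0 3.5 0 0.8 1; 0 -0.0438 0 3.52 0 0.65 1; 0 -0.0438 0 3.55 0 0.5 1; 0 -0.0438 0 3.57 0 0.35 1; 0 -0.0438 0 3.58 0 0.2 1; 0 -0.0438 0 3.58 0 0 1; 0 -0.0438 0 3.58 0 -0.15 1; 0 -0.0438 0 3.57 0 -0.3 1; 0 0 0 1 0 0 1; 0 0 0 0 0 0 1; 0 0 0 0 0 0 1")

```text
clock: 7.08
tool_pos: [0.5725, -0.1651, 0.1006]
ee_rot: [0.535, -0.535, 0.463, -0.462]
wrist_force: [1.2, 0.7, -5.1]
opening: 0.0127
```

```bash
cat >> h.py <<'E'
PC=np.array([.5413,-.156]);PY=np.radians(8.2);PR=np.array([[np.cos(PY),-np.sin(PY)],[np.sin(PY),np.cos(PY)]])
def plate(s):
    R=rot(s).as_matrix();F=np.array(s["wrist_force"]);T=np.array(s["ft_torque"])
    g=PR.T@(np.array(s["tool_pos"])[:2]-PC)*1000
    print("t %.2f grip plate mm"%s["clock"],g.round(2),"heel",(g+[17,50]).round(2),"z %.4f"%s["tool_pos"][2],"yaw %.2f"%np.degrees(np.arctan2(R[1,2],R[0,2])),"Fplate",(PR.T@F[:2]).round(1),"Fz %.1f"%F[2],"T",np.r_[PR.T@T[:2],T[2]].round(2),"ax",R[:,1].round(4))
E
python3 - <<'E'
from h import *
from station import r
for i in range(3): plate(r.state())
s=r.state();plan(s,[.5680,-.1663,.04],8.2,3)
im=r.snapshot("wrist");cv2.imwrite("pics/w3.png",im[:,:,::-1])
plate(r.state())
E
```

```text
t 7.08 grip plate mm [ 29.54 -13.49] heel [46.54 36.51] z 0.1006 yaw 8.27 Fplate [1.3 0.5] Fz -5.1 T [-0.03 -0.07  0.05] ax [-0.0011  0.0011 -1.    ]
t 7.08 grip plate mm [ 29.54 -13.49] heel [46.54 36.51] z 0.1006 yaw 8.27 Fplate [1.3 0.5] Fz -5.1 T [-0.03 -0.07  0.05] ax [-0.0011  0.0011 -1.    ]
t 7.08 grip plate mm [ 29.54 -13.49] heel [46.54 36.51] z 0.1006 yaw 8.27 Fplate [1.3 0.5] Fz -5.1 T [-0.03 -0.07  0.05] ax [-0.0011  0.0011 -1.    ]
0 0.0004 0 0.02 2.02 -0.15 C; 0 0.0004 0 0.02 2.02 -0.15 C; 0 0.0004 0 0.02 2.02 -0.15 C
t 7.12 grip plate mm [ 29.72 -13.46] heel [46.72 36.54] z 0.1008 yaw 8.29 Fplate [-0.4 -0.3] Fz -4.4 T [-0.   -0.03 -0.  ] ax [-8.e-04  8.e-04 -1.e+00]
```

View pics/w3.png

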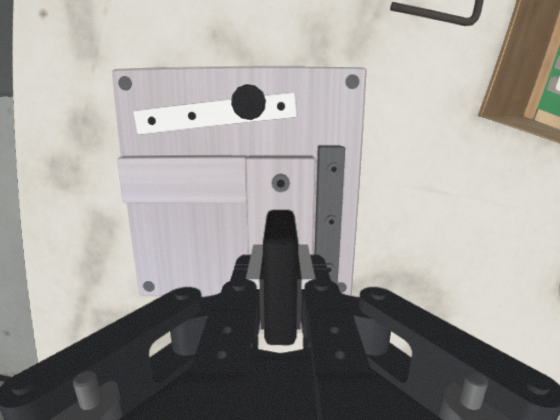

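The square is held level and aligned with the plate. Its heel at (315,158) clears the fence's left edge at (318,147), and the arm is above it. I'll shift a little in −x while lowering.

Emit:
drive_tool(motion="0 0 0 0 2 -0.1 1; 0 0 0 0 2 -0.1 1; 0 0 0 0 1.5 0 1; 0 0 0 0 0.7 0 1; 0 0 0 0 0.2 0 1; 0 0 0 0 0.1 0 1; 0 0 0 0 0.1 0 1; 0 0 0 0 0 0 1; 0 0 0 0 0 0 1")

```text
clock: 8.25
tool_pos: [0.571, -0.1668, 0.0353]
ee_rot: [0.535, -0.534, 0.463, -0.463]
wrist_force: [-0.0, -0.2, -4.3]
opening: 0.0126
```

Run:
```python
from h import *
from station import r
plate(r.state())
```

```text
t 8.25 grip plate mm [ 27.9  -14.97] heel [44.9  35.03] z 0.0353 yaw 8.21 Fplate [-0.  -0.1] Fz -4.3 T [-0.05 -0.03 -0.03] ax [ 4.e-04 -1.e-04 -1.e+00]
```

Emit:
drive_tool(motion="0 0 0 0 0.1 0 1; 0 0 0 0 0.1 0 1; 0 0 0 0 0.05 0 1; 0 0 0 0 0 0 1; 0 0 0 0 0 0 1")

```text
clock: 8.88
tool_pos: [0.5709, -0.1668, 0.0326]
ee_rot: [-0.535, 0.535, -0.463, 0.463]
wrist_force: [-0.6, -0.7, -3.0]
opening: 0.012
```

Run:
```python
from h import *
from station import r
plate(r.state())
```

```text
t 8.88 grip plate mm [ 27.81 -14.89] heel [44.81 35.11] z 0.0326 yaw 8.21 Fplate [-0.7 -0.6] Fz -3.0 T [ 0.06  0.01 -0.04] ax [ 1.e-04 -1.e-04 -1.e+00]
```

Emit:
drive_tool(motion="0 0 0 0 0.05 0 1; 0 0 0 0 0.05 0 1; 0 0 0 0 0 0 1; 0 0 0 0 0 0 1")

```text
clock: 9.38
tool_pos: [0.5716, -0.167, 0.0326]
ee_rot: [0.535, -0.534, 0.462, -0.463]
wrist_force: [-2.7, 0.4, 5.1]
opening: 0.0126
```

Run:
```python
from h import *
from station import r
plate(r.state())
```

```text
t 9.38 grip plate mm [ 28.39 -15.2 ] heel [45.39 34.8 ] z 0.0326 yaw 8.22 Fplate [-2.6  0.8] Fz 5.1 T [0.21 0.45 0.  ] ax [ 1.5e-03 -7.0e-04 -1.0e+00]
```

Emit:
drive_tool(motion="0 0 0 0 -0.03 0.1 1; 0 0 0 0 0 0.2 1; 0 0 0 0 0 0.2 1; 0 0 0 0 0 0.2 1; 0 0 0 0 0 0.1 1; 0 0 0 0 0 0 1; 0 0 0 0 0 0 1")

```text
clock: 10.25
tool_pos: [0.5796, -0.166, 0.0326]
ee_rot: [0.535, -0.534, 0.462, -0.463]
wrist_force: [-2.0, -0.4, 5.9]
opening: 0.0124
```

Run:
```python
from h import *
from station import r
plate(r.state())
```

```text
t 10.25 grip plate mm [ 36.47 -15.36] heel [53.47 34.64] z 0.0326 yaw 8.21 Fplate [-2.  -0.1] Fz 5.9 T [0.07 0.35 0.08] ax [ 1.4e-03 -8.0e-04 -1.0e+00]
```

Emit:
drive_tool(motion="0 0 0 0 -0.03 0.05 1; 0 0 0 0 0 0.05 1; 0 0 0 0 0 0.05 1; 0 0 0 0 0 0.05 1; 0 0 0 0 0 0 1; 0 0 0 0 0 0 1")

```text
clock: 11.0
tool_pos: [0.5812, -0.1655, 0.0326]
ee_rot: [0.535, -0.534, 0.463, -0.463]
wrist_force: [-1.1, -0.0, 5.1]
opening: 0.0124
```

Run:
```python
from h import *
from station import r
plate(r.state())
```

```text
t 11.00 grip plate mm [ 38.16 -15.09] heel [55.16 34.91] z 0.0326 yaw 8.21 Fplate [-1.1  0.1] Fz 5.1 T [ 0.07  0.33 -0.01] ax [ 7.e-04 -4.e-04 -1.e+00]
```

Emit:
drive_tool(motion="0 0 0 0 0 0.05 1; 0 0 0 0 0 0.05 1; 0 0 0 0 0 0.05 1; 0 0 0 0 0 0 1; 0 0 0 0 0 0 1")

```text
clock: 11.62
tool_pos: [0.5822, -0.1653, 0.0326]
ee_rot: [-0.534, 0.535, -0.463, 0.463]
wrist_force: [-2.8, -0.1, 6.8]
opening: 0.0126
```

Run:
```python
from h import *
from station import r
plate(r.state())
```

```text
t 11.62 grip plate mm [ 39.12 -15.06] heel [56.12 34.94] z 0.0326 yaw 8.22 Fplate [-2.7  0.3] Fz 6.8 T [0.01 0.54 0.06] ax [-2.e-04 -6.e-04 -1.e+00]
```

Emit:
drive_tool(motion="0 0 0 0 0 0.05 1; 0 0 0 0 0 0 1; 0 0 0 0 0 0 1")

```text
clock: 12.0
tool_pos: [0.5822, -0.1653, 0.0326]
ee_rot: [-0.534, 0.535, -0.463, 0.463]
wrist_force: [-4.0, -0.6, 8.0]
opening: 0.0125
```

Run:
```python
from h import *
from station import r
plate(r.state())
```

```text
t 12.00 grip plate mm [ 39.14 -15.08] heel [56.14 34.92] z 0.0326 yaw 8.21 Fplate [-4.  0.] Fz 8.0 T [0.02 0.77 0.12] ax [-1.1e-03 -8.0e-04 -1.0e+00]
```

Emit:
drive_tool(motion="0 0 0 0 -0.02 0.05 1; 0 0 0 0 0 0.05 1; 0 0 0 0 0 0 1; 0 0 0 0 0 0 1")

```text
clock: 12.5
tool_pos: [0.5822, -0.1653, 0.0326]
ee_rot: [-0.533, 0.535, -0.463, 0.462]
wrist_force: [-6.5, -2.0, 8.9]
opening: 0.0122
```

Run:
```python
from h import *
from station import r
plate(r.state())
```

```text
t 12.50 grip plate mm [ 39.19 -15.08] heel [56.19 34.92] z 0.0326 yaw 8.20 Fplate [-6.8 -1.1] Fz 8.9 T [-0.09  1.25  0.13] ax [-0.003  -0.0012 -1.    ]
```

Emit:
drive_tool(motion="0 0 0 -0.1 0 0 1; 0 0 0 -0.2 0 0 1; 0 0 0 -0.2 0 0 1; 0 0 0 -0.2 0 0 1; 0 0 0 -0.2 0 0 1; 0 0 0 -0.1 0 0 1; 0 0 0 0 0 0 1; 0 0 0 0 0 0 1")

```text
clock: 13.5
tool_pos: [0.5809, -0.1562, 0.0326]
ee_rot: [-0.533, 0.536, -0.463, 0.463]
wrist_force: [-6.0, -2.2, 7.2]
opening: 0.0125
```

Run:
```python
from h import *
from station import r
plate(r.state())
```

```text
t 13.50 grip plate mm [39.2 -5.8] heel [56.2 44.2] z 0.0326 yaw 8.17 Fplate [-6.2 -1.3] Fz 7.2 T [-0.36  1.28  0.13] ax [-0.0028 -0.0025 -1.    ]
```

Emit:
drive_tool(motion="0 0 0 -0.1 0 0 1; 0 0 0 -0.1 0 0 1; 0 0 0 -0.1 0 0 1; 0 0 0 -0.1 0 0 1; 0 0 0 0 0 0 1; 0 0 0 0 0 0 1")

```text
clock: 14.25
tool_pos: [0.5805, -0.1529, 0.0327]
ee_rot: [-0.533, 0.536, -0.463, 0.463]
wrist_force: [-6.1, -5.2, 7.1]
opening: 0.0128
```

Run:
```python
from h import *
from station import r
plate(r.state())
```

```text
t 14.25 grip plate mm [39.24 -2.48] heel [56.24 47.52] z 0.0327 yaw 8.16 Fplate [-6.8 -4.2] Fz 7.1 T [-0.67  1.27  0.21] ax [-0.0027 -0.0038 -1.    ]
```

Emit:
drive_tool(motion="0 0 0 -0.1 0 0 1; 0 0 0 -0.1 0 0 1; 0 0 0 -0.1 0 0 1; 0 0 0 -0.1 0 0 1; 0 0 0 0 0 0 1; 0 0 0 0 0 0 1")

```text
clock: 15.0
tool_pos: [0.5799, -0.1491, 0.0327]
ee_rot: [-0.533, 0.536, -0.463, 0.463]
wrist_force: [-4.7, -5.9, 7.3]
opening: 0.0126
```

Run:
```python
from h import *
from station import r
plate(r.state())
```

```text
t 15.00 grip plate mm [39.22  1.31] heel [56.22 51.31] z 0.0327 yaw 8.15 Fplate [-5.5 -5.2] Fz 7.3 T [-0.77  1.32  0.18] ax [-0.0027 -0.0042 -1.    ]
```

Emit:
drive_tool(motion="0 0 0 -0.05 0 0 1; 0 0 0 -0.05 0 0 1; 0 0 0 -0.05 0 0 1; 0 0 0 0 0 0 1; 0 0 0 0 0 0 1")

```text
clock: 15.62
tool_pos: [0.5797, -0.1478, 0.0326]
ee_rot: [-0.532, 0.536, -0.463, 0.464]
wrist_force: [-6.0, -6.4, 6.6]
opening: 0.0127
```

Run:
```python
from h import *
from station import r
plate(r.state())
```

```text
t 15.62 grip plate mm [39.17  2.67] heel [56.17 52.67] z 0.0326 yaw 8.15 Fplate [-6.9 -5.5] Fz 6.6 T [-0.88  1.27  0.12] ax [-0.0027 -0.0045 -1.    ]
```

Emit:
drive_tool(motion="0 0 0 -0.05 0 0 1; 0 0 0 -0.05 0 0 1; 0 0 0 -0.05 0 0 1; 0 0 0 0 0 0 1; 0 0 0 0 0 0 1")

```text
clock: 16.25
tool_pos: [0.5797, -0.1477, 0.0328]
ee_rot: [-0.532, 0.537, -0.462, 0.464]
wrist_force: [-6.4, -9.3, 6.3]
opening: 0.0128
```

Run:
```python
from h import *
from station import r
plate(r.state())
```

```text
t 16.25 grip plate mm [39.23  2.78] heel [56.23 52.78] z 0.0328 yaw 8.11 Fplate [-7.6 -8.3] Fz 6.3 T [-1.55  1.43  0.26] ax [-0.0025 -0.0072 -1.    ]
```

Emit:
drive_tool(motion="0 -0.002 0 -0.05 0 0.05 1; 0 0 0 -0.05 0 0.05 1; 0 0 0 0 0 0 1; 0 0 0 0 0 0 1")

```text
clock: 16.75
tool_pos: [0.5798, -0.1476, 0.0328]
ee_rot: [-0.531, 0.538, -0.462, 0.464]
wrist_force: [-8.5, -12.7, 7.9]
opening: 0.0127
```

Run:
```python
from h import *
from station import r
plate(r.state())
```

```text
t 16.75 grip plate mm [39.26  2.84] heel [56.26 52.84] z 0.0328 yaw 8.17 Fplate [-10.2 -11.4] Fz 7.9 T [-1.99  1.99  0.14] ax [-0.0042 -0.0094 -0.9999]
```

Emit:
drive_tool(motion="0 0 0 0 0 0.03 1; 0 0 0 0 0 0 1; 0 0 0 0 0 0 1; 0 0 0 0 0 0 1; 0 0 0 0 0 0 1; 0 0 0 0 0 0 1")

```text
clock: 17.5
tool_pos: [0.5798, -0.1476, 0.0328]
ee_rot: [-0.531, 0.538, -0.462, 0.464]
wrist_force: [-9.5, -13.0, 9.1]
opening: 0.0125
```

Run:
```python
from h import *
from station import r
plate(r.state())
im=r.snapshot("wrist");cv2.imwrite("pics/w4.png",cv2.resize(im[40:240,80:400,::-1],None,fx=2.4,fy=2.4,interpolation=cv2.INTER_CUBIC));plate(r.state())
```

```text
t 17.50 grip plate mm [39.29  2.86] heel [56.29 52.86] z 0.0328 yaw 8.16 Fplate [-11.2 -11.6] Fz 9.1 T [-2.02  2.17  0.18] ax [-0.0046 -0.0094 -0.9999]
t 17.55 grip plate mm [39.31  2.84] heel [56.31 52.84] z 0.0329 yaw 8.17 Fplate [-11.  -10.9] Fz 8.7 T [-1.99  2.16  0.19] ax [-0.0046 -0.0095 -0.9999]
```

View pics/w4.png

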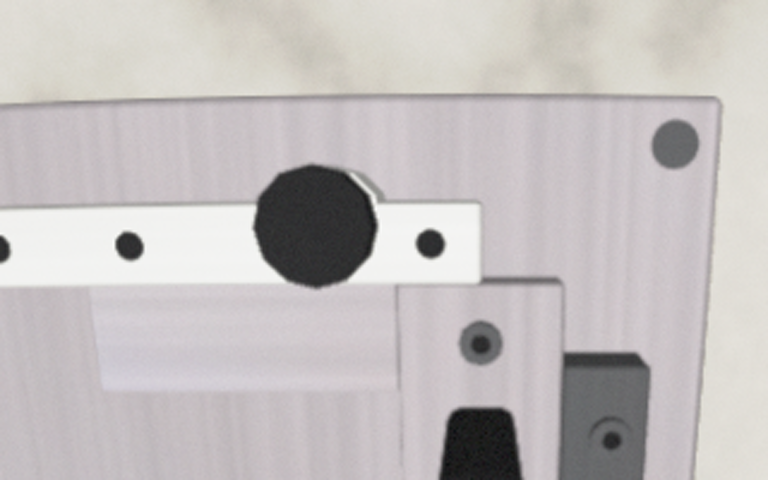

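The crop shows the blade edge against the arm along (90–480, 285) and the stock edge against the fence at x≈562, with no visible gap. I'll hold a little longer, then back off along both faces together.

Emit:
drive_tool(motion="0 0 0 0 0 0 1; 0 0 0 0 0 0 1; 0 0 0 0 0 0 1; 0 0 0 0 0 0 1; 0 0 0 0 0 0 1; 0 0 0 0.1 0 -0.1 1; 0 0 0 0.1 0 -0.1 1; 0 0 0 0.1 0 -0.1 1; 0 0 0 0.1 0 -0.1 1; 0 0 0 0.1 0 -0.1 1; 0 0 0 0.1 0 -0.1 1; 0 0 0 0 0 0 1")

```text
clock: 19.05
tool_pos: [0.5771, -0.1493, 0.0326]
ee_rot: [0.535, -0.535, 0.462, -0.462]
wrist_force: [1.4, 1.1, 4.3]
opening: 0.0125
```

Run:
```python
from h import *
from station import r
plate(r.state())
```

```text
t 19.05 grip plate mm [36.37  1.5 ] heel [53.37 51.5 ] z 0.0326 yaw 8.35 Fplate [1.5 0.9] Fz 4.3 T [ 0.18 -0.22 -0.02] ax [ 5.e-04  6.e-04 -1.e+00]
```

Emit:
drive_tool(motion="0 0.002 0 0.15 0 -0.1 1; 0 0 0 0.2 0 -0.1 1; 0 0 0 0.25 0 -0.1 1; 0 0 0 0.2 -0.1 0 1; 0 0 0 0 -0.5 0 1; 0 0 0 0 -2 0 1; 0 0 0 0 -2 0 1; 0 0 0 0 -2 0 1; 0 0 0 1 -0.3 0 1; 0 0 0 1.5 0 0 1; 0 0 0 0 0 0 1; 0 0 0 0 0 0 1")

```text
clock: 20.55
tool_pos: [0.5778, -0.1828, 0.1003]
ee_rot: [-0.534, 0.534, -0.464, 0.462]
wrist_force: [0.3, 0.1, -5.0]
opening: 0.0128
```

Run:
```python
from h import *
from station import r
import pickle
np.set_printoptions(precision=3,suppress=True)
s=r.state();plate(s)
c=r.camera_info("wrist");im=r.snapshot("wrist");cv2.imwrite("pics/w5.png",im[:,:,::-1]);im=im[:,:,::-1].copy()
m=(im.min(2)>205).astype(np.uint8);m[200:]=0
# arm: near the predicted spot
pr=proj(c,[np.r_[PC+PR@np.array([x,y])/1000,.024] for x,y in[(-75,40),(45,40),(45,75),(-75,75)]])
o=np.zeros_like(m);cv2.fillPoly(o,[pr.astype(np.int32)],1);m&=o
P=(cast(c,np.argwhere(m)[:,::-1],.024)[:,:2]-PC)@PR*1000
for lo in(True,):
    xs=np.arange(-62,36,3);e=[(x,P[abs(P[:,0]-x)<1.5,1].max()) for x in xs if (abs(P[:,0]-x)<1.5).sum()>5 and abs(x-10)>15]
    e2=[(x,P[abs(P[:,0]-x)<1.5,1].min()) for x in xs if (abs(P[:,0]-x)<1.5).sum()>5]
for e in(e,e2):
    e=np.array(e);print(np.polyfit(e[:,0],e[:,1],1),e[:,1])
```

```text
t 20.55 grip plate mm [ 32.35 -31.71] heel [49.35 18.29] z 0.1003 yaw 8.18 Fplate [0.3 0.1] Fz -5.0 T [-0.08 -0.04 -0.03] ax [-0.002  0.001 -1.   ]
[ 0.002 68.24 ] [67.971 67.867 68.358 68.32  68.245 68.156 68.088 68.022 67.943 67.883
 68.407 68.38  68.314 68.265 68.206 68.151 68.109 68.061 68.024 68.365
 68.36  68.358]
[ 0.002 53.125] [53.189 53.123 53.044 52.983 52.925 52.854 52.827 53.39  53.327 53.28
 53.223 53.18  53.13  53.091 53.046 53.011 52.971 52.942 52.907 52.881
 52.852 52.83  52.81  52.788 52.776 53.39  53.375 53.366 53.356 53.35
 53.346 53.345 53.345]
```

View pics/w5.png

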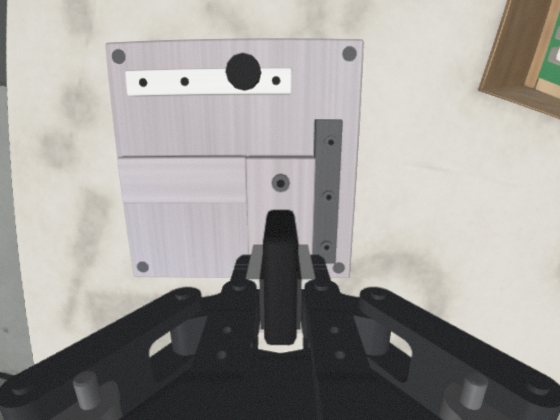

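The wrist view shows the arm at (126–291, 70–94), parallel to the plate's top edge; the fitted slope against the plate is 0.002 rad, within the yaw error. The fence is untouched. Next is the mat.

Run:
```python
from h import *
from station import r
plan(r.state(),[.5619,.1422,.1],-14.2,9)
```

```text
0 0.0434 0 -3.60 0.01 0.34 C; 0 0.0434 0 -3.61 0.01 0.18 C; 0 0.0434 0 -3.61 0.01 0.03 C; 0 0.0434 0 -3.61 0.01 -0.13 C; 0 0.0434 0 -3.60 0.01 -0.29 C; 0 0.0434 0 -3.59 0.01 -0.44 C; 0 0.0434 0 -3.56 0.01 -0.60 C; 0 0.0434 0 -3.53 0.01 -0.75 C; 0 0.0434 0 -3.50 0.01 -0.91 C
```

Emit:
drive_tool(motion="0 0.0434 0 -2.6 0 0.35 1; 0 0.0434 0 -3.6 0 0.2 1; 0 0.0434 0 -3.6 0 0.05 1; 0 0.0434 0 -3.6 0 -0.15 1; 0 0.0434 0 -3.6 0 -0.3 1; 0 0.0434 0 -3.6 0 -0.45 1; 0 0.0434 0 -3.55 0 -0.6 1; 0 0.0434 0 -3.55 0 -0.75 1; 0 0.0434 0 -3.5 0 -0.9 1; 0 0 0 -1 0 0 1; 0 0 0 0 0 0 1; 0 0 0 0 0 0 1")

```text
clock: 22.1
tool_pos: [0.5666, 0.1408, 0.1012]
ee_rot: [-0.434, 0.435, -0.558, 0.558]
wrist_force: [-1.1, -0.5, -4.9]
opening: 0.0122
```

Run:
```python
from h import *
from station import r
s=st(r);plan(s,[.5619,.1422,.03],-14.2,4);print(rot(s).as_matrix()[:,1])
```

```text
t 22.1 p [0.5666 0.1408 0.1012] F [-1.1 -0.5 -4.9] T [-0.07 -0.06  0.  ] op 0.0122
0 -0.0000 0 -0.01 1.78 -0.12 C; 0 -0.0000 0 -0.01 1.78 -0.12 C; 0 -0.0000 0 -0.01 1.78 -0.12 C; 0 -0.0000 0 -0.01 1.78 -0.12 C
[-3.71955045e-04 -6.73487797e-04 -9.99999704e-01]
```

Emit:
drive_tool(motion="0 0 0 0 1.5 -0.25 1; 0 0 0 0 2 -0.25 1; 0 0 0 0 2 0 1; 0 0 0 0 1.2 0 1; 0 0 0 0 0.4 0 1; 0 0 0 0 0.1 0 1; 0 0 0 0 0 0 1; 0 0 0 0 0 0 1")

```text
clock: 23.1
tool_pos: [0.5623, 0.143, 0.03]
ee_rot: [-0.435, 0.434, -0.558, 0.558]
wrist_force: [-0.2, 0.3, -3.6]
opening: 0.0123
```

Run:
```python
from h import *
from station import r
st(r)
```

```text
t 23.1 p [0.5623 0.143  0.03  ] F [-0.2  0.3 -3.6] T [-0.04 -0.03 -0.01] op 0.0123
```

Emit:
drive_tool(motion="0 0 0 0 0.1 0 1; 0 0 0 0 0.1 0 1; 0 0 0 0 0.1 0 1; 0 0 0 0 0.05 0 1; 0 0 0 0 0.05 0 1; 0 0 0 0 0 0 1; 0 0 0 0 0 0 1")

```text
clock: 23.98
tool_pos: [0.562, 0.143, 0.0266]
ee_rot: [-0.435, 0.434, -0.558, 0.558]
wrist_force: [-3.9, -0.6, 7.2]
opening: 0.0127
```

Run:
```python
from h import *
from station import r
st(r)
```

```text
t 23.98 p [0.562  0.143  0.0266] F [-3.9 -0.6  7.2] T [-0.13  0.74 -0.  ] op 0.0127
```

Emit:
drive_tool(motion="0 0 0 0 -0.05 0 1; 0 0 0 0 -0.04 0 1; 0 0 0 0 0 0 0.7; 0 0 0 0 0 0 0.4; 0 0 0 0 0 0 0.2; 0 0 0 0 0 0 0.2; 0 0 0 0 0 0 0.2; 0 0 0 0 -1 0 0.2; 0 0 0 0 -3 0 0.2; 0 0 0 0 -5 0 0.2; 0 0 0 3 -5 0 0.2; 0 0 0 4 -5 0 0.2", force=30)

```text
clock: 25.48
tool_pos: [0.5449, 0.0758, 0.2176]
ee_rot: [-0.435, 0.435, -0.557, 0.558]
wrist_force: [0.8, -0.6, 1.0]
opening: 0.0682
```

Emit:
drive_tool(motion="0 0 0 0 -2 0 0.2; 0 0 0 0 0 0 0.2; 0 0 0 0 0 0 0.2")

```text
clock: 25.85
tool_pos: [0.5443, 0.0762, 0.2342]
ee_rot: [0.434, -0.435, 0.558, -0.557]
wrist_force: [-0.8, 0.2, -1.0]
opening: 0.0684
```

Run:
```python
from h import *
from station import r
import pickle
s=st(r);c=r.camera_info("wrist");im=r.snapshot("wrist");cv2.imwrite("pics/w6.png",im[:,:,::-1]);pickle.dump((c,s),open("pics/w6.pkl","wb"))
```

```text
t 25.85 p [0.5443 0.0762 0.2342] F [-0.8  0.2 -1. ] T [ 0.05  0.   -0.  ] op 0.0684
```

View pics/w6.png

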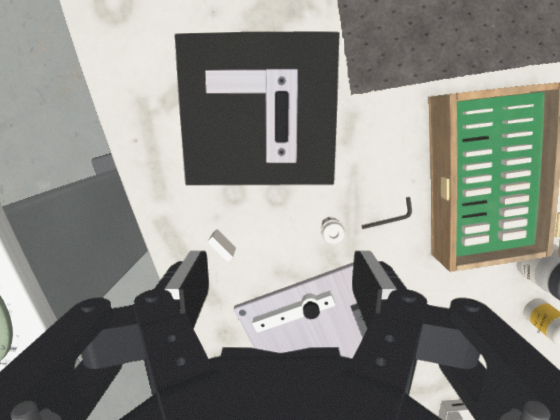

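The square lies flat at (205–297, 69–162) on the mat (175–338, 33–185), within a few mm of the middle. The bystanders look unmoved and the gripper is clear, so I'm handing in.

Run:
```python
from h import *
from station import r
st(r);print(r.sign_off())
```

```text
t 25.9 p [0.5441 0.0763 0.2338] F [-0.9  0.4 -0. ] T [ 0.01 -0.   -0.03] op 0.0683
the job is handed in; nothing more can be done
None
```

The square was seated in the corner, held, and returned to the mat. I handed the job in at 25.9 s of the 72 s allowed.

- **Seating:** I gripped the square by its black grip and slid it along the plate into the fence. The face was found by touch with the heel at plate x ≈ 56.2 mm. I then slid it along the fence and pushed the arm out until it seated flush at y ≈ 52.8 mm.
- **Pressing:** The square was held for about 1.5 s at about 11 N in plate x and 11 N in plate y. These are wrist readings, which include a few newtons of friction. The peak seen was 11.6 N, and the close picture showed no gap on either face.
- **Arm:** After I backed off, the arm's slope against the plate read 0.002 rad. That is within the camera's yaw error, so the arm is square as far as I can measure.
- **Return:** The last picture shows the square flat and released near the middle of the mat, with the gripper clear. The bystanders in view (gauge block, collet and hex key) look unmoved. The screwdriver was not in the final view, but I worked nowhere near it.
- **Tilt while pressing:** The fingers leaned by up to about 0.5° under load. The measured wrist moments showed no sign of the square lifting off the plate. No check failed.

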